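Find the loose bolt under the dust cover and hold its cap open

TASK

Lift the clear dust cover off the instrument base by its black handle and set it down flat in the middle of the pale blue mat without dropping it, then tap all three bolts from above with the fingers, in turn from the robot's left to its right, to find the loose one that sinks. Take that bolt's cap by its orange tab, lift it more than halfway open (about 50 degrees) and finish still holding it open like that; the caps of the two tight bolts stay shut, no cap is opened before its bolt has sunk, and the other things on the bench are left alone.

Things in the scene. Friction and masses are not known exactly. Their poses are not given: they have to be found in the camera images.
- cover: Clear plastic dust cover with pale blue edges: an upside-down open box 150 (x) x 260 (y) x 60 mm high, walls 3 mm, 0.3 kg, loose, standing on the instrument base over the three bolts. Origin: centre of its lower rim; z up. On top in the middle stands a black handle, an upright fin 50 mm long in x, 14 mm thick in y, 42 mm tall (pinch it across y).
- cover_handle (a point): Point inside the cover's black handle at which to pinch it: 88 mm above the cover's origin, 28 mm above the cover's top face, 14 mm below the handle's top.
- mat: Pale blue mat flat on the bench, 220 (x) x 300 (y) x 3 mm thick, fixed. Origin: centre of its underside, on the bench.
- base: Fixed slate-grey low instrument base, 260 (x) x 310 (y) mm, flat deck 45 mm above the bench, with a 30 mm higher control strip along its far (+x) side. Its -x side faces the robot, its y points left. Three bolts stand in a row along y, 80 mm apart, the middle one at the origin's x, y. Origin on the bench.
- head_1 (a point): Centre of the top face of the left (+y) bolt's round steel head, 18 mm in diameter; 40 mm above the deck, which stands 15 mm proud of its blue cap; it moves with the bolt.
- bolt_1 (a joint): How far the left (+y) bolt has sunk, in m, 0 at the start. A tight bolt gives at most about 1 mm under a tap of up to 25 N; the loose one slides down its full 7 mm at 2 to 3 N and stays down. Which of the three is loose cannot be seen before tapping. A tap of 5 N or so is right.
- cap_1 (a joint): Opening angle in rad of the left (+y) bolt's blue hinged cap: 0 shut (level) to 1.4 (stop). The cap is a 6 mm thick window frame 46 mm wide round the bolt; its hinge axis runs along the base's y, 36 mm beyond (+x of) the bolt axis and 22 mm above the deck; the near (-x) edge swings up. It weighs 70 g with its tab and falls shut when let go.
- tab_1 (a point): Centre of the orange tab at the near end of the left (+y) cap, a block 20 (x) x 12 (y) x 28 (z) mm, turning with the cap; with the cap shut it lies 52 mm nearer (-x) than the bolt axis, 34 mm above the deck, and 88 mm nearer than and 12 mm above the hinge axis. Pinched across y it can pivot between the fingers while it is lifted along an arc about the hinge.
- head_2 (a point): Centre of the top face of the middle bolt's round steel head, 18 mm in diameter; 40 mm above the deck, which stands 15 mm proud of its blue cap; it moves with the bolt.
- bolt_2 (a joint): How far the middle bolt has sunk, in m, 0 at the start. A tight bolt gives at most about 1 mm under a tap of up to 25 N; the loose one slides down its full 7 mm at 2 to 3 N and stays down. Which of the three is loose cannot be seen before tapping. A tap of 5 N or so is right.
- cap_2 (a joint): Opening angle in rad of the middle bolt's blue hinged cap: 0 shut (level) to 1.4 (stop). The cap is a 6 mm thick window frame 46 mm wide round the bolt; its hinge axis runs along the base's y, 36 mm beyond (+x of) the bolt axis and 22 mm above the deck; the near (-x) edge swings up. It weighs 70 g with its tab and falls shut when let go.
- tab_2 (a point): Centre of the orange tab at the near end of the middle cap, a block 20 (x) x 12 (y) x 28 (z) mm, turning with the cap; with the cap shut it lies 52 mm nearer (-x) than the bolt axis, 34 mm above the deck, and 88 mm nearer than and 12 mm above the hinge axis. Pinched across y it can pivot between the fingers while it is lifted along an arc about the hinge.
- head_3 (a point): Centre of the top face of the right (-y) bolt's round steel head, 18 mm in diameter; 40 mm above the deck, which stands 15 mm proud of its blue cap; it moves with the bolt.
- bolt_3 (a joint): How far the right (-y) bolt has sunk, in m, 0 at the start. A tight bolt gives at most about 1 mm under a tap of up to 25 N; the loose one slides down its full 7 mm at 2 to 3 N and stays down. Which of the three is loose cannot be seen before tapping. A tap of 5 N or so is right.
- cap_3 (a joint): Opening angle in rad of the right (-y) bolt's blue hinged cap: 0 shut (level) to 1.4 (stop). The cap is a 6 mm thick window frame 46 mm wide round the bolt; its hinge axis runs along the base's y, 36 mm beyond (+x of) the bolt axis and 22 mm above the deck; the near (-x) edge swings up. It weighs 70 g with its tab and falls shut when let go.
- tab_3 (a point): Centre of the orange tab at the near end of the right (-y) cap, a block 20 (x) x 12 (y) x 28 (z) mm, turning with the cap; with the cap shut it lies 52 mm nearer (-x) than the bolt axis, 34 mm above the deck, and 88 mm nearer than and 12 mm above the hinge axis. Pinched across y it can pivot between the fingers while it is lifted along an arc about the hinge.
- bottle: White plastic jar, 72 mm across, 170 mm tall; bystander, to be left where it is. Origin: its underside's centre.
- dish: Small white round dish, 60 mm across, 30 mm tall; bystander, to be left where it is. Origin: its underside's centre.
- calculator: Grey pocket calculator lying flat, 80 x 150 x 14 mm; bystander, to be left where it is. Origin: its underside's centre.
- weight: Brass calibration weight with a knob, 36 mm across, 52 mm tall; bystander, to be left where it is. Origin: its underside's centre.
- tray: White divided sample tray, 100 x 130 x 22 mm; bystander, to be left where it is. Origin: its underside's centre.
- beaker: Glass beaker, 60 mm across, 80 mm tall; bystander, to be left where it is. Origin: its underside's centre.

How it is judged:
On the way, in this order (a step that is already met when the one before it is completed fails the run):
1. the cover stands flat on the mat, let go (horizontal distance between cover and mat below 0.06 m and height (world z) of cover below 0.01 m and angle between cover's own z axis and vertical below 0.1 rad and contact force between cover and the fingers below 0.05 N and linear speed of cover below 0.03 m/s), for 0.2 s.
2. the left (+y) bolt is tapped from above with the fingers (contact force between bolt_1 and the fingers above 1.5 N), for 0.02 s.
3. the middle bolt is tapped from above with the fingers (contact force between bolt_2 and the fingers above 1.5 N), for 0.02 s.
4. the right (-y) bolt is tapped from above with the fingers (contact force between bolt_3 and the fingers above 1.5 N), for 0.02 s.
At the end, for the whole second after the job is handed in: The cover stands flat on the mat (centre within 60 mm of the mat's, tilt under 0.1 rad), untouched; the loose bolt has sunk more than 4 mm; its cap is held still above 0.6 rad by the fingers touching it; the other two caps are under 0.15 rad (horizontal distance between cover and mat below 0.06 m and height (world z) of cover below 0.01 m and angle between cover's own z axis and vertical below 0.1 rad and contact force between cover and the arm below 0.05 N and contact force between cover and the fingers below 0.05 N and ((value of joint bolt_1 above 0.004 m and value of joint cap_1 above 0.6 rad and velocity of joint cap_1 between -0.2 and 0.2 rad/s and contact force between cap_1 and the fingers above 0.2 N and value of joint each of cap_2, cap_3 below 0.15 rad) or (value of joint bolt_2 above 0.004 m and value of joint cap_2 above 0.6 rad and velocity of joint cap_2 between -0.2 and 0.2 rad/s and contact force between cap_2 and the fingers above 0.2 N and value of joint each of cap_1, cap_3 below 0.15 rad) or (value of joint bolt_3 above 0.004 m and value of joint cap_3 above 0.6 rad and velocity of joint cap_3 between -0.2 and 0.2 rad/s and contact force between cap_3 and the fingers above 0.2 N and value of joint each of cap_1, cap_2 below 0.15 rad))); the arm keeps its last pose, push and grip.
It fails at once if a cap is opened (over 0.25 rad) whose bolt has not sunk ((value of joint cap_1 above 0.25 rad and value of joint bolt_1 below 0.003 m) or (value of joint cap_2 above 0.25 rad and value of joint bolt_2 below 0.003 m) or (value of joint cap_3 above 0.25 rad and value of joint bolt_3 below 0.003 m)).
It fails at once if the cover is tipped or dropped (angle between cover's own z axis and vertical above 0.5 rad or (linear speed of cover above 0.7 m/s and contact force between cover and the fingers below 0.05 N)).
It fails at once if a bystander is moved more than 30 mm or knocked over (distance of any of bottle, dish, calculator, weight, tray, beaker from where it was at the start of the episode above 0.03 m or angle between any of bottle, dish, calculator, weight, tray, beaker's own z axis and vertical above 0.5 rad).
It also fails if it takes over 61 s, if anything falls off the work surface, if the arm or the gripper's body presses on something with over 40 N, if the wrist force passes 120 N, or if a joint passes its speed limit or range.

ROBOT

A 6-joint arm with a two-finger parallel gripper is mounted at the origin on the work surface. World frame = base frame: x ahead of the robot, y to its left, z up, the work surface at z = 0. Lengths are in m, angles in rad, forces in N, time in s.
With the tool pointing down it reaches from about 0.225 to 0.875 m from the base axis. Payload 3.4 kg.
Tool frame: the origin (TCP) lies between the finger pads; the fingertips stand manip.tip_extent ahead of it and the grasp point (between the pads) lies 11 mm behind it (manip.tip_extent is the distance from the TCP to the fingertips, in m); z points along the fingers, y is the line along which they close (so a half turn about z gives the same grasp; the last joint's range is limited). The gripper opens to 85 mm and grips with 20 to 120 N. Pads are 22 mm wide; open, the fingers measure 114 mm over their backs; the gripper's body (76 mm by 85 mm) begins 54 mm behind the grasp point. The pads swing forward as they close: fully open they stand 13 mm farther back than shut.
Start: joints at [-1.422, 0.276, 1.505, -0, 1.361, -0.121], TCP at [0.153, -0.554, 0.239] pointing down, gripper open.
Joint ranges: [-2.89, 2.89], [-0.75, 2.08], [0.22, 2.7], [-1.18, 4.32], [0.11, 2.71], [-2.7, 2.7]. Speed limits (rad/s): [2.57, 2.57, 3.14, 3.14, 3.14, 3.14].

INTERFACE

Orientations are given as a 3x3 rotation matrix whose columns are the frame's x, y, z axes.
In Python, from workcell import monitor, camera, ticket, manip gives the robot as it stands. The module is installed in compiled form; this text tells all that it offers.
- The arm moves only by the shell command python3 -m creep 'ROWS'. ROWS is JSON, a list of rows, each an object of numbers: "fingers": the finger opening in m, from 0 to 0.0854; "tx", "ty", "tz": the shift along the tool's x, y, z in m; "rx", "ry", "rz": the turn, a rotation vector about the tool's x, y, z in degrees. A call has 1 to 10 rows; each row shifts and turns the commanded pose from where the row before left it, along the tool's axes as they then stand; what a row does not reach is not made up. A row lasts 1/8 s, in which the tool goes at most 62.5 mm and 10.7 degrees, less where a joint would pass 70% of its speed; a pose out of reach is approached as far as the arm can. A call is refused whole if a number of a shift passes 0.0625 or a number of a turn 10.7, either way. A call with a gripper value outside its range is refused whole. The fingers move at their own pace and stop on an object; the grip force is fixed at half the most. Time passes only in rows, so rows that do not move let the fingers close. It gives the time, the measured TCP pose, the force, the opening and the grip force at its end, in the units of the state.
- monitor.read_state(): the state, without advancing time (a new reading comes with each control period).
- camera(name): name is "scene" or "top" or "wrist"; returns a dict with "image" (400x640x3 uint8, red, green, blue), "intrinsics" (3x3 intrinsics, pixels), "world_from_camera" (4x4, takes a point from camera to world coordinates). Camera axes: x right, y up, looking along -z (the intrinsics and any distortion apply to the point x, -y, -z); pixel columns grow to the right and rows downward; lengths in m; the calibration is good to about 2 mm. A picture is of the moment at which its call begins. There is no depth.
- ticket.hand_in(): hands the job in; it is judged then, once.
The state is a dict: "time": time; "qpos": joint angles; "joint_velocities": joint speeds; "tau": joint torques, N m; "eef_pos": TCP position; "orientation": TCP orientation; "wrist_force": force on the tool from outside, world axes, zero at the start; "moment": the same for the moment, N m; "width": finger opening in m; "grasp_force": force on a finger pad.
Only numpy, scipy, OpenCV 4.12 (cv2) and the standard library are available. Lean on these libraries where they do the work, as an engineer would, in place of code of your own. Each camera call takes 0.05 s, during which the arm holds its last target. There are 200 camera calls.

## Working session

There is one attempt and no reset: what is moved stays moved. The work goes in short steps, Python scripts to look and compute and a shell command to move; the robot and the scene stay as the last step left them, time stands still between calls to the robot, and variables do not carry over. Pictures are saved under pics/ and viewed, at most 10 in all, crops included, and the job is handed in when it is done.

```bash
mkdir -p pics; cat > h.py <<'E'
import numpy as np, cv2
from workcell import monitor, camera, ticket, manip
def snap(name,f,crop=None,scale=1):
    c=camera(name); im=c["image"]
    np.savez("pics/"+f+".npz",K=c["intrinsics"],T=c["world_from_camera"],im=im)
    show(f,crop,scale,f)
def show(f,crop,scale,out):
    im=np.load("pics/"+f+".npz")["im"]
    if crop: im=im[crop[1]:crop[3],crop[0]:crop[2]]
    im=cv2.resize(im,None,fx=scale,fy=scale,interpolation=cv2.INTER_CUBIC)
    cv2.imwrite("pics/"+out+".png",cv2.cvtColor(np.ascontiguousarray(im),cv2.COLOR_RGB2BGR))
def ray(f,u,v,z):
    d=np.load("pics/"+f+".npz");K,T=d["K"],d["T"]
    p=np.linalg.inv(K)@[u,v,1]; r=T[:3,:3]@[p[0],-p[1],-p[2]]; o=T[:3,3]
    return o+r*(z-o[2])/r[2]
def proj(f,P):
    d=np.load("pics/"+f+".npz");K,T=d["K"],d["T"]
    p=np.linalg.inv(T)@np.r_[P,1]; q=K@[p[0],-p[1],-p[2]]; return q[:2]/q[2]
E
python3 - <<'E'
from h import *
snap("top","top1",scale=1.25); snap("scene","scene1",scale=1.25)
s=monitor.read_state();print(manip.tip_extent);[print(k,np.round(v,3)) for k,v in s.items()]
for f in("top1","scene1"):
    d=np.load(f"pics/{f}.npz");print(d["K"],d["T"].round(3))
E
```

```text
0.008
time 0.1
qpos [-1.422  0.277  1.506 -0.     1.361 -0.121]
joint_velocities [-0.001 -0.001 -0.004  0.     0.001  0.001]
tau [ 1.0000e-03 -4.1770e+01 -2.4641e+01 -0.0000e+00  6.0000e-03 -0.0000e+00]
eef_pos [ 0.153 -0.554  0.239]
orientation [[ 0.964  0.267 -0.   ]
 [ 0.267 -0.964  0.002]
 [ 0.    -0.002 -1.   ]]
wrist_force [-0.397 -0.358 -0.025]
moment [ 0.007 -0.014  0.033]
grasp_force 0.0
width 0.085
[[379.65230074   0.         317.33943005]
 [  0.         379.65230074 197.6384238 ]
 [  0.           0.           1.        ]] [[-0.021  0.989 -0.148  0.363]
 [-0.999 -0.026 -0.035 -0.05 ]
 [-0.039  0.147  0.988  1.086]
 [ 0.     0.     0.     1.   ]]
[[511.36916938   0.         316.30863653]
 [  0.         511.36916938 195.91302331]
 [  0.           0.           1.        ]] [[-0.135 -0.622  0.771  1.611]
 [ 0.991 -0.077  0.112  0.113]
 [-0.011  0.779  0.627  1.001]
 [ 0.     0.     0.     1.   ]]
```

View pics/top1.png

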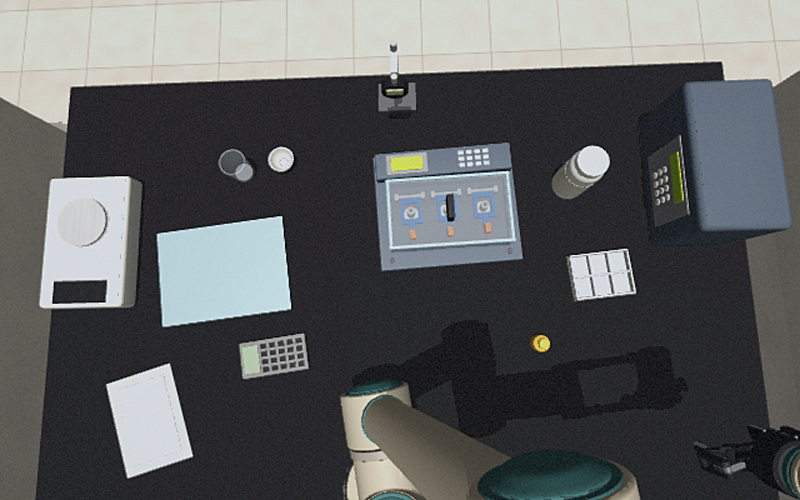

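View pics/scene1.png

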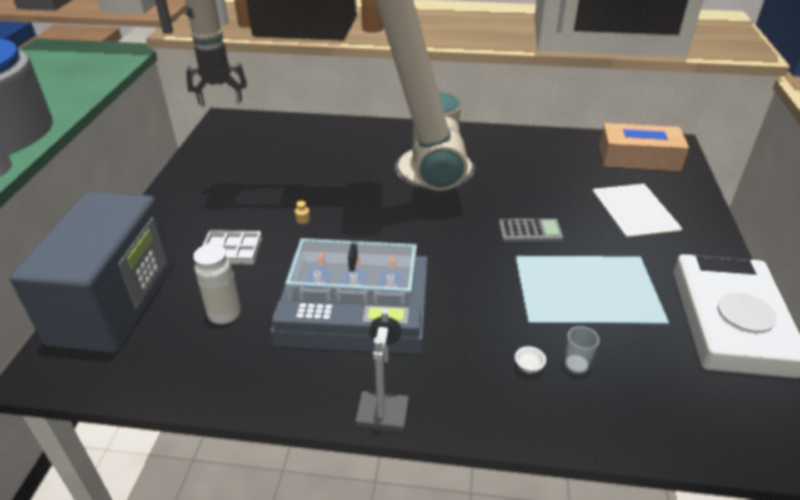

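The top view shows the base at about (450,207), the mat at about (223,271) with corners (157,233), (282,217), (291,309) and (163,326), and the handle at about (450,207). I'll enlarge the base next.

```bash
python3 - <<'E'
from h import *
show("top1",(295,110,425,220),6,"crop1")
m=[ray("top1",u/1.25,v/1.25,.003) for u,v in[(157,233),(282,217),(291,309),(163,326)]]
print(np.round(m,3),np.mean(m,0))
E
```

```text
[[0.574 0.555 0.003]
 [0.604 0.257 0.003]
 [0.388 0.233 0.003]
 [0.356 0.529 0.003]] [0.4804086  0.39322687 0.003     ]
```

View pics/crop1.png

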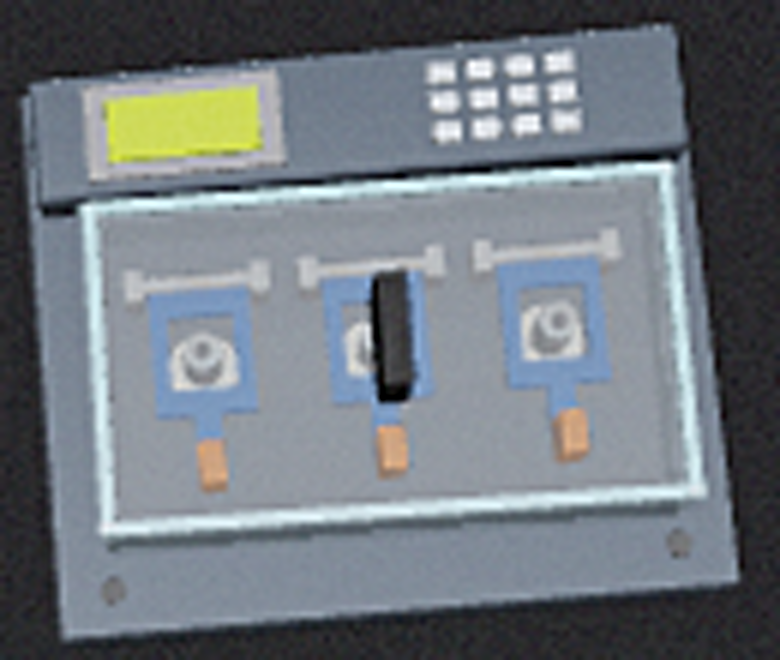

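```bash
python3 - <<'E'
from h import *
R=lambda x,y,z: ray("top1",295+(x+.5)/6-.5,110+(y+.5)/6-.5,z)
c=np.array([R(x,y,.105) for x,y in[(80,205),(675,165),(705,495),(102,532)]])
print("cover",c.round(3),c.mean(0))
yaw=lambda d:np.degrees(np.arctan2(-d[0],d[1]))
print("yaw",yaw(c[0]-c[1]),yaw(c[3]-c[2]))
h=np.array([R(x,y,.147) for x,y in[(372,270),(408,268),(412,390),(380,395)]]);print("handle",h.round(3),h.mean(0))
print("heads",R(202,345,.085),R(555,320,.085))
d=R(65,638,.045)-R(740,580,.045);print("deck",R(65,638,.045),R(740,580,.045),yaw(d))
m=np.array([ray("top1",u/1.25,v/1.25,.003) for u,v in[(157,233),(282,217),(291,309),(163,326)]])
print("mat yaw",yaw(m[0]-m[1]),yaw(m[3]-m[2]))
E
```

```text
cover [[ 0.656  0.007  0.105]
 [ 0.666 -0.257  0.105]
 [ 0.518 -0.262  0.105]
 [ 0.509 -0.     0.105]] [ 0.58705709 -0.12793873  0.105     ]
yaw 2.1287824296997804 2.0386332563587892
handle [[ 0.611 -0.119  0.147]
 [ 0.612 -0.134  0.147]
 [ 0.559 -0.133  0.147]
 [ 0.557 -0.12   0.147]] [ 0.58472273 -0.12647956  0.147     ]
heads [ 0.59526019 -0.04579198  0.085     ] [ 0.60202903 -0.20386394  0.085     ]
deck [0.46868707 0.02071486 0.045     ] [ 0.48768387 -0.28800076  0.045     ] 3.5212533762390037
mat yaw 5.752785733235807 6.246796926952146
```

```bash
cat > p.py <<'E'
from h import *
import sys
# usage: p.py x y z yaw_deg -> remaining shift in tool axes
s=monitor.read_state(); R=np.array(s["orientation"]); g=np.array(list(map(float,sys.argv[1:4])))
a=np.degrees(np.arctan2(R[1,0],R[0,0]))
print("t",round(s["time"],2),"pos",np.round(s["eef_pos"],4),"yaw",round(a,2),"tilt",R[:2,2].round(4),"tool shift mm",(R.T@(g-s["eef_pos"])*1e3).round(1),"rz",round(a-float(sys.argv[4]),2),"F",np.round(s["wrist_force"],1),"w",round(s["width"],4),"gf",round(s["grasp_force"],1))
E
python3 -m creep '[{"rz":6.5},{"rz":6.5},{"tx":0.045,"ty":-0.041},{"tx":0.045,"ty":-0.041},{"tx":0.045,"ty":-0.041},{"tx":0.045,"ty":-0.041},{"tx":0.045,"ty":-0.041},{"tx":0.045,"ty":-0.041},{"tx":0.045,"ty":-0.041},{"tx":0.045,"ty":-0.041}]'
python3 p.py 0.586 -0.127 0.235 2.5
```

```text
t 0.1 pos [ 0.1532 -0.5538  0.2386] yaw 15.46 tilt [-0.0003  0.0016] tool shift mm [ 530.9 -296.     4.1] rz 12.96 F [-0.4 -0.4 -0. ] w 0.0854 gf 0.0validation failed for argument at $[0]...
```

```bash
python3 -m creep '[{"fingers":0.0854,"tx":0,"ty":0,"tz":0,"rx":0,"ry":0,"rz":6.5}]'; python3 p.py 0.586 -0.127 0.235 2.5
```

```text
time: 0.22
eef_pos: [0.1532, -0.5539, 0.2387]
orientation: [[0.988, 0.153, -0.0], [0.153, -0.988, 0.001], [0.0, -0.001, -1.0]]
wrist_force: [0.8, 0.1, 0.2]
width: 0.0855
grasp_force: 0.0
t 0.23 pos [ 0.1532 -0.5539  0.2387] yaw 8.77 tilt [-0.0002  0.0012] tool shift mm [ 492.9 -355.9    4.2] rz 6.27 F [0.8 0.1 0.2] w 0.0855 gf 0.0
```

All keys are needed, so I'll write every row in full.

```bash
python3 -m creep '[{"fingers":0.0854,"tx":0,"ty":0,"tz":0,"rx":0,"ry":0,"rz":6.3},{"fingers":0.0854,"tx":0.045,"ty":-0.041,"tz":0,"rx":0,"ry":0,"rz":0},{"fingers":0.0854,"tx":0.045,"ty":-0.041,"tz":0,"rx":0,"ry":0,"rz":0},{"fingers":0.0854,"tx":0.045,"ty":-0.041,"tz":0,"rx":0,"ry":0,"rz":0},{"fingers":0.0854,"tx":0.045,"ty":-0.041,"tz":0,"rx":0,"ry":0,"rz":0},{"fingers":0.0854,"tx":0.045,"ty":-0.041,"tz":0,"rx":0,"ry":0,"rz":0},{"fingers":0.0854,"tx":0.045,"ty":-0.041,"tz":0,"rx":0,"ry":0,"rz":0},{"fingers":0.0854,"tx":0.045,"ty":-0.041,"tz":0,"rx":0,"ry":0,"rz":0},{"fingers":0.0854,"tx":0.045,"ty":-0.041,"tz":0,"rx":0,"ry":0,"rz":0}]' | tail -1
python3 p.py 0.586 -0.127 0.235 2.5
python3 - <<'E'
from h import *
snap("wrist","w1",scale=1.25)
E
```

```text
grasp_force: 0.0
t 1.35 pos [ 0.4987 -0.2082  0.2391] yaw 2.66 tilt [-0.0003 -0.0002] tool shift mm [ 91.  -77.1   4. ] rz 0.16 F [ 0.1 -1.1 -0.5] w 0.0854 gf 0.0
```

View pics/w1.png

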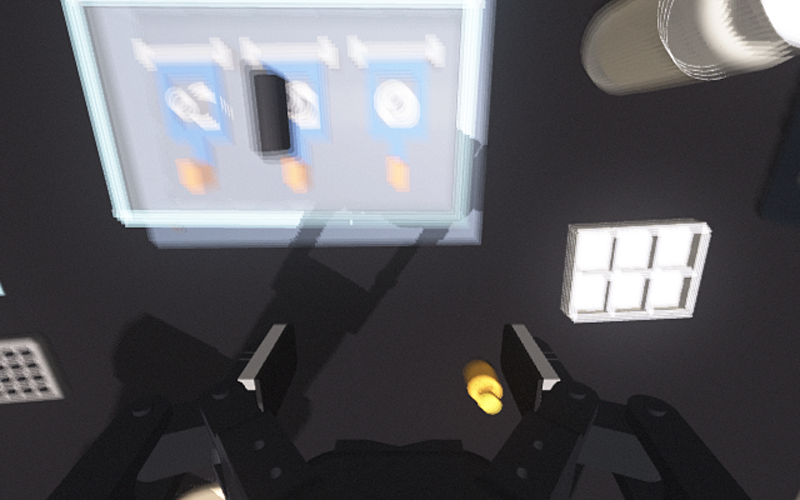

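The wrist view is motion-blurred. It shows the handle top at about (270,110) and the cover corners at (120,222) and (470,218).

```bash
python3 -m creep '[{"fingers":0.0854,"tx":0.045,"ty":-0.038,"tz":0,"rx":0,"ry":0,"rz":0},{"fingers":0.0854,"tx":0.045,"ty":-0.038,"tz":0,"rx":0,"ry":0,"rz":0},{"fingers":0.0854,"tx":0,"ty":0,"tz":0,"rx":0,"ry":0,"rz":0},{"fingers":0.0854,"tx":0,"ty":0,"tz":0,"rx":0,"ry":0,"rz":0}]' | tail -1
python3 p.py 0.586 -0.127 0.235 2.5
python3 - <<'E'
from h import *
snap("wrist","w2",scale=1.25)
E
```

```text
grasp_force: 0.0
t 1.9 pos [ 0.5833 -0.13    0.2386] yaw 2.7 tilt [-0.0021 -0.0003] tool shift mm [ 2.9 -2.9  3.6] rz 0.2 F [ 0.2 -1.5 -0.2] w 0.0857 gf 0.0
```

View pics/w2.png

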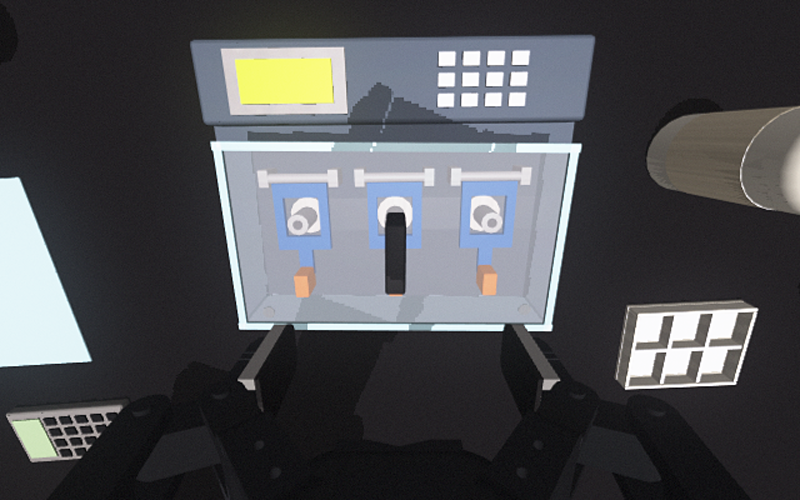

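```bash
python3 - <<'E'
from h import *
d=np.load("pics/w2.npz");print(d["T"].round(3))
R=lambda x,y,z: ray("w2",x/1.25,y/1.25,z)
c=np.array([R(x,y,.105) for x,y in[(213,147),(580,147),(552,328),(240,328)]]);print(c.round(3),c.mean(0))
h=[R(x,y,.147) for x,y in[(388,213),(405,213),(404,293),(387,293)]];print("h147",np.round(h,3),np.mean(h,0))
print("heads",R(298,224,.085),R(487,224,.085))
print("tabs",R(304,297,.069),R(487,294,.069))
for P in [(.586,-.127,.147),(.586,-.127,.105),(.5986,-.125,.085)]: print(proj("w2",P)*1.25)
E
```

```text
[[ 0.047  0.947  0.318  0.664]
 [-0.999  0.044  0.015 -0.126]
 [ 0.    -0.319  0.948  0.373]
 [ 0.     0.     0.     1.   ]]
[[ 0.65   0.006  0.105]
 [ 0.662 -0.257  0.105]
 [ 0.515 -0.264  0.105]
 [ 0.503  0.     0.105]] [ 0.58219352 -0.12861611  0.105     ]
h147 [[ 0.616 -0.122  0.147]
 [ 0.617 -0.133  0.147]
 [ 0.561 -0.135  0.147]
 [ 0.56  -0.123  0.147]] [ 0.58840906 -0.12835858  0.147     ]
heads [ 0.59047103 -0.04700759  0.085     ] [ 0.59772273 -0.20276217  0.085     ]
tabs [ 0.51666064 -0.04523408  0.069     ] [ 0.5276341  -0.21537641  0.069     ]
[393.78974118 257.82471331]
[394.40899774 240.29876006]
[392.877619   218.66022064]
```

```bash
python3 -m creep '[{"fingers":0.0854,"tx":0.002,"ty":-0.002,"tz":0.04,"rx":0,"ry":0,"rz":0},{"fingers":0.0854,"tx":0,"ty":0,"tz":0.04,"rx":0,"ry":0,"rz":0},{"fingers":0.06,"tx":0,"ty":0,"tz":0.03,"rx":0,"ry":0,"rz":0},{"fingers":0.04,"tx":0,"ty":0,"tz":0.006,"rx":0,"ry":0,"rz":0},{"fingers":0.02,"tx":0,"ty":0,"tz":0,"rx":0,"ry":0,"rz":0},{"fingers":0,"tx":0,"ty":0,"tz":0,"rx":0,"ry":0,"rz":0},{"fingers":0,"tx":0,"ty":0,"tz":0,"rx":0,"ry":0,"rz":0},{"fingers":0,"tx":0,"ty":0,"tz":0,"rx":0,"ry":0,"rz":0}]' | tail -1
python3 p.py 0.586 -0.127 0.122 2.5
```

```text
grasp_force: 59.7
t 2.95 pos [ 0.587  -0.1284  0.1251] yaw 2.66 tilt [ 0.0032 -0.0018] tool shift mm [-0.9 -1.4  3.1] rz 0.16 F [-1.1 -1.2  6.9] w 0.0131 gf 59.7
```

```bash
python3 -m creep '[{"fingers":0,"tx":0,"ty":0,"tz":-0.008,"rx":0,"ry":0,"rz":0},{"fingers":0,"tx":0,"ty":0,"tz":-0.02,"rx":0,"ry":0,"rz":0},{"fingers":0,"tx":0,"ty":0,"tz":-0.03,"rx":0,"ry":0,"rz":0},{"fingers":0,"tx":0,"ty":0,"tz":-0.03,"rx":0,"ry":0,"rz":0},{"fingers":0,"tx":0,"ty":0,"tz":-0.02,"rx":0,"ry":0,"rz":0},{"fingers":0,"tx":0,"ty":0,"tz":0,"rx":0,"ry":0,"rz":0}]' | tail -1
python3 p.py 0.480 0.393 0.125 6
python3 - <<'E'
from h import *
snap("scene","s2",(150,80,480,300),2.4)
E
```

```text
grasp_force: 58.7
t 3.7 pos [ 0.5867 -0.1277  0.2328] yaw 2.68 tilt [ 0.003  -0.0009] tool shift mm [ -82.5 -525.2  107. ] rz -3.32 F [-0.7 -0.3 -2.8] w 0.0127 gf 58.7
```

View pics/s2.png

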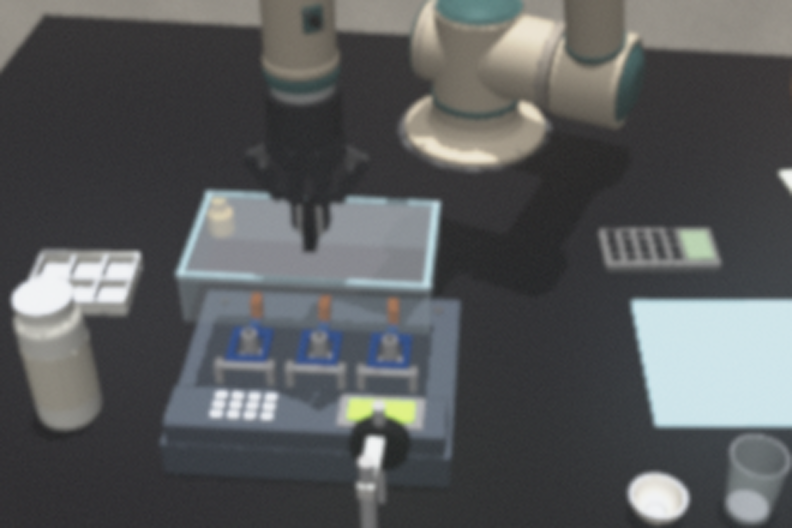

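The cover is lifted level and the three caps are shut. Next I carry it to the mat.

```bash
python3 -m creep '[{"fingers":0,"tx":-0.004,"ty":-0.02,"tz":0,"rx":0,"ry":0,"rz":0},{"fingers":0,"tx":-0.008,"ty":-0.04,"tz":0,"rx":0,"ry":0,"rz":0},{"fingers":0,"tx":-0.008,"ty":-0.05,"tz":0,"rx":0,"ry":0,"rz":0},{"fingers":0,"tx":-0.008,"ty":-0.05,"tz":0,"rx":0,"ry":0,"rz":0},{"fingers":0,"tx":-0.008,"ty":-0.05,"tz":0,"rx":0,"ry":0,"rz":-1},{"fingers":0,"tx":-0.008,"ty":-0.05,"tz":0,"rx":0,"ry":0,"rz":-1},{"fingers":0,"tx":-0.008,"ty":-0.05,"tz":0,"rx":0,"ry":0,"rz":-1},{"fingers":0,"tx":-0.008,"ty":-0.05,"tz":0,"rx":0,"ry":0,"rz":0},{"fingers":0,"tx":-0.008,"ty":-0.05,"tz":0,"rx":0,"ry":0,"rz":0},{"fingers":0,"tx":-0.006,"ty":-0.04,"tz":0,"rx":0,"ry":0,"rz":0}]' | tail -1
python3 p.py 0.480 0.393 0.083 6
```

```text
grasp_force: 58.8
t 5.0 pos [0.4785 0.3185 0.2298] yaw 5.75 tilt [-0.0034 -0.0006] tool shift mm [  9.5 -74.  146.8] rz -0.25 F [ 0.5 -0.2 -2.2] w 0.0132 gf 58.8
```

```bash
python3 -m creep '[{"fingers":0,"tx":0.004,"ty":-0.035,"tz":0.02,"rx":0,"ry":0,"rz":0},{"fingers":0,"tx":0.003,"ty":-0.025,"tz":0.03,"rx":0,"ry":0,"rz":0},{"fingers":0,"tx":0.002,"ty":-0.013,"tz":0.03,"rx":0,"ry":0,"rz":0},{"fingers":0,"tx":0,"ty":0,"tz":0.03,"rx":0,"ry":0,"rz":0},{"fingers":0,"tx":0,"ty":0,"tz":0.02,"rx":0,"ry":0,"rz":0},{"fingers":0,"tx":0,"ty":0,"tz":0.01,"rx":0,"ry":0,"rz":0},{"fingers":0,"tx":0,"ty":0,"tz":0,"rx":0,"ry":0,"rz":0}]' | tail -1
python3 p.py 0.480 0.393 0.083 6
```

```text
grasp_force: 58.7
t 5.88 pos [0.4818 0.3895 0.0902] yaw 5.68 tilt [-0.0024 -0.0013] tool shift mm [-1.4 -3.7  7.2] rz -0.32 F [-0.2  1.2 -2.5] w 0.0128 gf 58.7
```

```bash
python3 -m creep '[{"fingers":0,"tx":0,"ty":-0.002,"tz":0.004,"rx":0,"ry":0,"rz":0},{"fingers":0,"tx":0,"ty":0,"tz":0.003,"rx":0,"ry":0,"rz":0},{"fingers":0,"tx":0,"ty":0,"tz":0,"rx":0,"ry":0,"rz":0}]' | tail -4
python3 p.py 0.480 0.393 0.083 6
```

```text
orientation: [[0.995, 0.098, 0.0], [0.098, -0.995, 0.0], [0.0, -0.0, -1.0]]
wrist_force: [0.3, -0.7, -3.0]
width: 0.0127
grasp_force: 58.9
t 6.25 pos [0.4829 0.3916 0.0845] yaw 5.65 tilt [0.0002 0.    ] tool shift mm [-2.8 -1.7  1.4] rz -0.35 F [ 0.3 -0.7 -3. ] w 0.0127 gf 58.9
```

Nearly down, with no contact force yet. I'll go slightly lower until it touches.

```bash
for i in 1; do python3 -m creep '[{"fingers":0,"tx":0,"ty":0,"tz":0.0015,"rx":0,"ry":0,"rz":0},{"fingers":0,"tx":0,"ty":0,"tz":0.0015,"rx":0,"ry":0,"rz":0},{"fingers":0,"tx":0,"ty":0,"tz":0,"rx":0,"ry":0,"rz":0}]' | tail -3; done
python3 p.py 0.480 0.393 0.083 6
```

```text
wrist_force: [-2.7, -1.4, 7.0]
width: 0.0129
grasp_force: 60.2
t 6.62 pos [0.4831 0.3917 0.0831] yaw 5.66 tilt [0.0012 0.0006] tool shift mm [-2.9 -1.6  0.1] rz -0.34 F [-2.7 -1.4  7. ] w 0.0129 gf 60.2
```

```bash
python3 -m creep '[{"fingers":0.05,"tx":0,"ty":0,"tz":0,"rx":0,"ry":0,"rz":0},{"fingers":0.05,"tx":0,"ty":0,"tz":0,"rx":0,"ry":0,"rz":0},{"fingers":0.05,"tx":0,"ty":0,"tz":0,"rx":0,"ry":0,"rz":0},{"fingers":0.05,"tx":0,"ty":0,"tz":-0.03,"rx":0,"ry":0,"rz":0},{"fingers":0.05,"tx":0,"ty":0,"tz":-0.04,"rx":0,"ry":0,"rz":0},{"fingers":0.05,"tx":0,"ty":0,"tz":-0.04,"rx":0,"ry":0,"rz":0},{"fingers":0,"tx":0,"ty":0,"tz":-0.01,"rx":0,"ry":0,"rz":0}]' | tail -3
python3 p.py 0.594 -0.046 0.150 2.6
python3 - <<'E'
from h import *
snap("top","top2",(110,90,430,330),2.4)
E
```

```text
wrist_force: [1.2, 0.1, -1.1]
width: 0.0328
grasp_force: 0.0
t 7.5 pos [0.4843 0.3925 0.2042] yaw 5.66 tilt [0.0048 0.0029] tool shift mm [ 65.7 447.3  53.4] rz 3.06 F [ 1.2  0.1 -1.1] w 0.0328 gf 0.0
```

View pics/top2.png

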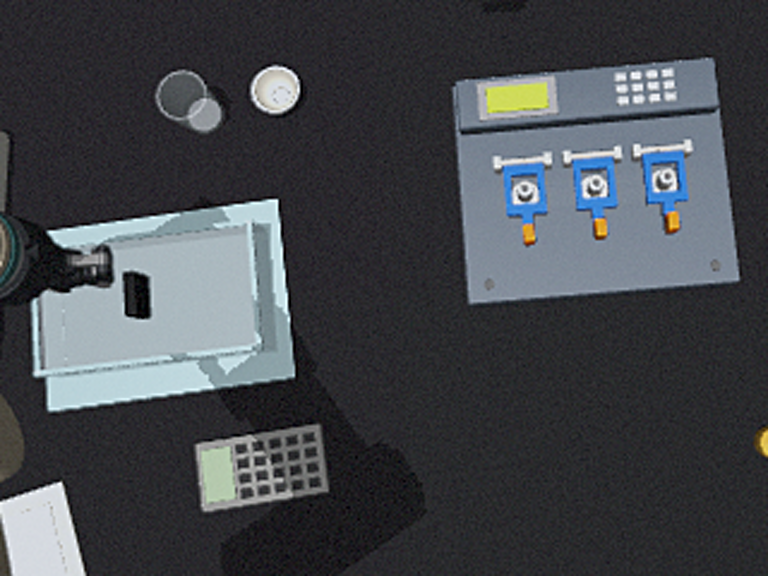

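```bash
python3 - <<'E'
from h import *
R=lambda x,y,z: ray("top2",110+x/2.4,90+y/2.4,z)
a,b,c=R(250,222,.063),R(260,350,.063),R(35,375,.063);print("cover c",(a+c)/2,np.linalg.norm(a-b),np.linalg.norm(b-c))
m=[R(x,y,.003) for x,y in[(277,200),(48,410)]];print("mat",np.mean(m,0)); m=[R(x,y,.003) for x,y in[(40,235),(295,378)]];print("mat",np.mean(m,0))
for x,y in[(525,188),(597,183),(665,178)]:print("head",R(x,y,.085))
for x,y in[(529,226),(600,220),(672,213)]:print("tabtop near",R(x,y,.093))
show("top2",(300,130,420,200),6,"crop2")
E
```

```text
cover c [0.48095946 0.39311352 0.063     ] 0.14829029332767996 0.2589212872670633
mat [0.48018679 0.39358677 0.003     ]
mat [0.47825081 0.39182041 0.003     ]
head [ 0.59177473 -0.04705266  0.085     ]
head [ 0.59512629 -0.12778169  0.085     ]
head [ 0.5985953  -0.20370075  0.085     ]
tabtop near [ 0.5468177  -0.05042589  0.093     ]
tabtop near [ 0.55137316 -0.12893174  0.093     ]
tabtop near [ 0.5570001  -0.20826073  0.093     ]
```

View pics/crop2.png

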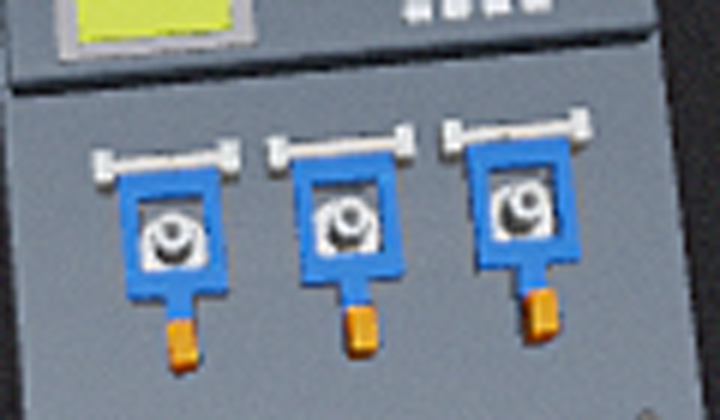

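The cover is centred on the mat to within about 2 mm, and the caps are shut. The heads in the crop are at (174,230), (351,216) and (526,203). Moving above bolt 1 with the fingers closed.

```bash
python3 -m creep '[{"fingers":0,"tx":0.005,"ty":0.03,"tz":0,"rx":0,"ry":0,"rz":1},{"fingers":0,"tx":0.007,"ty":0.05,"tz":0,"rx":0,"ry":0,"rz":1},{"fingers":0,"tx":0.007,"ty":0.05,"tz":0,"rx":0,"ry":0,"rz":0.7},{"fingers":0,"tx":0.007,"ty":0.05,"tz":0,"rx":0,"ry":0,"rz":0},{"fingers":0,"tx":0.007,"ty":0.05,"tz":0,"rx":0,"ry":0,"rz":0},{"fingers":0,"tx":0.007,"ty":0.05,"tz":0.01,"rx":0,"ry":0,"rz":0},{"fingers":0,"tx":0.007,"ty":0.05,"tz":0.015,"rx":0,"ry":0,"rz":0},{"fingers":0,"tx":0.007,"ty":0.05,"tz":0.02,"rx":0,"ry":0,"rz":0},{"fingers":0,"tx":0.007,"ty":0.05,"tz":0.02,"rx":0,"ry":0,"rz":0},{"fingers":0,"tx":0,"ty":0,"tz":0,"rx":0,"ry":0,"rz":0}]' | tail -1
python3 p.py 0.5915 -0.047 0.105 3
```

```text
grasp_force: 0.0
t 8.8 pos [ 0.5679 -0.0369  0.1327] yaw 2.7 tilt [-0.0061  0.    ] tool shift mm [23.2 11.2 27.6] rz -0.3 F [ 0.4  0.5 -0.2] w 0.0 gf 0.0
```

```bash
python3 -m creep '[{"fingers":0,"tx":0.023,"ty":0.011,"tz":0.012,"rx":0,"ry":0,"rz":0},{"fingers":0,"tx":0,"ty":0,"tz":0.016,"rx":0,"ry":0,"rz":0},{"fingers":0,"tx":0,"ty":0,"tz":0,"rx":0,"ry":0,"rz":0},{"fingers":0,"tx":0,"ty":0,"tz":0,"rx":0,"ry":0,"rz":0}]' | tail -1
python3 p.py 0.5915 -0.047 0.095 3
```

```text
grasp_force: 0.0
t 9.3 pos [ 0.592  -0.0427  0.1081] yaw 3.01 tilt [-0.0013  0.0003] tool shift mm [-0.7  4.3 13.1] rz 0.01 F [ 0.6 -0.2  0.2] w 0.0001 gf 0.0
```

```bash
python3 -m creep '[{"fingers":0,"tx":-0.001,"ty":0.003,"tz":0.01,"rx":0,"ry":0,"rz":0},{"fingers":0,"tx":0,"ty":0,"tz":0.002,"rx":0,"ry":0,"rz":0},{"fingers":0,"tx":0,"ty":0,"tz":0,"rx":0,"ry":0,"rz":0}]' | tail -1
python3 p.py 0.5915 -0.047 0.095 3
python3 - <<'E'
from h import *
snap("scene","s3",(230,160,350,280),5)
E
```

```text
grasp_force: 0.0
t 9.68 pos [ 0.5919 -0.0467  0.0962] yaw 2.95 tilt [-0.0003  0.    ] tool shift mm [-0.4  0.3  1.2] rz -0.05 F [-0.6  0.7  0.2] w 0.0003 gf 0.0
```

View pics/s3.png

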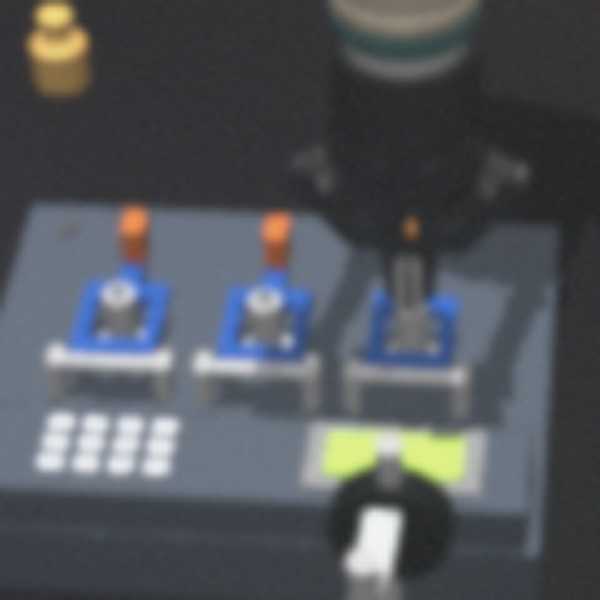

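The closed fingertips are right over the left bolt head at about (408,310). Tapping in 1 mm steps.

```bash
python3 -m creep '[{"fingers":0,"tx":0,"ty":0,"tz":0.0015,"rx":0,"ry":0,"rz":0},{"fingers":0,"tx":0,"ty":0,"tz":0.001,"rx":0,"ry":0,"rz":0}]' | grep -E "eef|force"
python3 -m creep '[{"fingers":0,"tx":0,"ty":0,"tz":0.001,"rx":0,"ry":0,"rz":0},{"fingers":0,"tx":0,"ty":0,"tz":0,"rx":0,"ry":0,"rz":0}]' | grep -E "eef|force"
```

```text
eef_pos: [0.5923, -0.0468, 0.0938]
wrist_force: [-0.1, -0.3, 0.0]
grasp_force: 0.0
eef_pos: [0.5922, -0.0468, 0.0928]
wrist_force: [0.0, 0.4, -0.9]
grasp_force: 0.1
```

```bash
python3 -m creep '[{"fingers":0,"tx":0,"ty":0,"tz":0.001,"rx":0,"ry":0,"rz":0},{"fingers":0,"tx":0,"ty":0,"tz":0,"rx":0,"ry":0,"rz":0}]' | grep -E "eef|wrist"
python3 -m creep '[{"fingers":0,"tx":0,"ty":0,"tz":0.001,"rx":0,"ry":0,"rz":0},{"fingers":0,"tx":0,"ty":0,"tz":0,"rx":0,"ry":0,"rz":0}]' | grep -E "eef|wrist"
```

```text
eef_pos: [0.5922, -0.0468, 0.0927]
wrist_force: [-1.1, 0.3, 5.4]
eef_pos: [0.5923, -0.0468, 0.0926]
wrist_force: [-3.0, 0.3, 9.9]
```

Bolt 1 is tight: 10 N with no sinking. On to the middle bolt.

```bash
python3 -m creep '[{"fingers":0,"tx":0,"ty":0,"tz":-0.02,"rx":0,"ry":0,"rz":0},{"fingers":0,"tx":0,"ty":0.04,"tz":0,"rx":0,"ry":0,"rz":0},{"fingers":0,"tx":0,"ty":0.0395,"tz":0,"rx":0,"ry":0,"rz":0},{"fingers":0,"tx":0,"ty":0,"tz":0,"rx":0,"ry":0,"rz":0},{"fingers":0,"tx":0,"ty":0,"tz":0.014,"rx":0,"ry":0,"rz":0},{"fingers":0,"tx":0,"ty":0,"tz":0,"rx":0,"ry":0,"rz":0}]' >/dev/null
python3 p.py 0.595 -0.126 0.093 3
```

```text
t 11.47 pos [ 0.5948 -0.1247  0.0949] yaw 3.01 tilt [-0.0039  0.0016] tool shift mm [0.2 1.3 1.9] rz 0.01 F [-0.1 -0.1  0.2] w -0.0 gf 0.0
```

```bash
python3 -m creep '[{"fingers":0,"tx":0,"ty":0.001,"tz":0.002,"rx":0,"ry":0,"rz":0},{"fingers":0,"tx":0,"ty":0,"tz":0.001,"rx":0,"ry":0,"rz":0},{"fingers":0,"tx":0,"ty":0,"tz":0,"rx":0,"ry":0,"rz":0}]' | grep -E "eef|wrist"
python3 -m creep '[{"fingers":0,"tx":0,"ty":0,"tz":0.001,"rx":0,"ry":0,"rz":0},{"fingers":0,"tx":0,"ty":0,"tz":0,"rx":0,"ry":0,"rz":0}]' | grep -E "eef|wrist"
```

```text
eef_pos: [0.5964, -0.1269, 0.0939]
wrist_force: [0.1, -0.4, 0.1]
eef_pos: [0.5965, -0.1271, 0.0929]
wrist_force: [0.2, 0.2, 0.9]
```

```bash
python3 -m creep '[{"fingers":0,"tx":0,"ty":0,"tz":0.001,"rx":0,"ry":0,"rz":0},{"fingers":0,"tx":0,"ty":0,"tz":0,"rx":0,"ry":0,"rz":0}]' | grep -E "eef|wrist"
python3 -m creep '[{"fingers":0,"tx":0,"ty":0,"tz":0.001,"rx":0,"ry":0,"rz":0},{"fingers":0,"tx":0,"ty":0,"tz":0,"rx":0,"ry":0,"rz":0}]' | grep -E "eef|wrist"
```

```text
eef_pos: [0.5965, -0.1271, 0.0927]
wrist_force: [-0.9, 0.7, 4.3]
eef_pos: [0.5965, -0.1271, 0.0926]
wrist_force: [-2.4, 0.3, 10.2]
```

Bolt 2 is tight as well. On to bolt 3.

```bash
python3 -m creep '[{"fingers":0,"tx":0,"ty":0,"tz":-0.02,"rx":0,"ry":0,"rz":0},{"fingers":0,"tx":0,"ty":0.04,"tz":0,"rx":0,"ry":0,"rz":0},{"fingers":0,"tx":0,"ty":0.0385,"tz":0,"rx":0,"ry":0,"rz":0},{"fingers":0,"tx":0,"ty":0,"tz":0,"rx":0,"ry":0,"rz":0},{"fingers":0,"tx":0,"ty":0,"tz":0.014,"rx":0,"ry":0,"rz":0},{"fingers":0,"tx":0,"ty":0,"tz":0.003,"rx":0,"ry":0,"rz":0},{"fingers":0,"tx":0,"ty":0,"tz":0,"rx":0,"ry":0,"rz":0}]' >/dev/null
python3 p.py 0.599 -0.205 0.093 3
python3 -m creep '[{"fingers":0,"tx":0,"ty":0,"tz":0.001,"rx":0,"ry":0,"rz":0},{"fingers":0,"tx":0,"ty":0,"tz":0,"rx":0,"ry":0,"rz":0}]' | grep -E "eef|wrist"
python3 -m creep '[{"fingers":0,"tx":0,"ty":0,"tz":0.001,"rx":0,"ry":0,"rz":0},{"fingers":0,"tx":0,"ty":0,"tz":0,"rx":0,"ry":0,"rz":0}]' | grep -E "eef|wrist"
python3 -m creep '[{"fingers":0,"tx":0,"ty":0,"tz":0.001,"rx":0,"ry":0,"rz":0},{"fingers":0,"tx":0,"ty":0,"tz":0,"rx":0,"ry":0,"rz":0}]' | grep -E "eef|wrist"
```

```text
t 13.47 pos [ 0.5999 -0.2043  0.093 ] yaw 3.02 tilt [-0.0015  0.0008] tool shift mm [-0.9  0.6  0. ] rz 0.02 F [-0.4  0.4  0.8] w -0.0 gf 0.0
eef_pos: [0.6006, -0.2052, 0.093]
wrist_force: [0.6, 0.6, 0.5]
eef_pos: [0.6005, -0.2055, 0.0919]
wrist_force: [-0.0, -0.7, -0.1]
eef_pos: [0.6005, -0.2055, 0.0909]
wrist_force: [-0.0, -0.2, 0.7]
```

```bash
python3 -m creep '[{"fingers":0,"tx":0,"ty":0,"tz":0.002,"rx":0,"ry":0,"rz":0}]' | grep -E "eef|wrist"
python3 -m creep '[{"fingers":0,"tx":0,"ty":0,"tz":0.002,"rx":0,"ry":0,"rz":0}]' | grep -E "eef|wrist"
python3 -m creep '[{"fingers":0,"tx":0,"ty":0,"tz":0.001,"rx":0,"ry":0,"rz":0},{"fingers":0,"tx":0,"ty":0,"tz":0,"rx":0,"ry":0,"rz":0}]' | grep -E "eef|wrist"
python3 -m creep '[{"fingers":0,"tx":0,"ty":0,"tz":0.001,"rx":0,"ry":0,"rz":0},{"fingers":0,"tx":0,"ty":0,"tz":0,"rx":0,"ry":0,"rz":0}]' | grep -E "eef|wrist"
```

```text
eef_pos: [0.6005, -0.2056, 0.089]
wrist_force: [-0.1, 1.2, 1.5]
eef_pos: [0.6005, -0.2055, 0.0867]
wrist_force: [0.1, -0.5, 2.3]
eef_pos: [0.6005, -0.2055, 0.0861]
wrist_force: [0.9, 0.6, 3.6]
eef_pos: [0.6005, -0.2055, 0.086]
wrist_force: [-1.2, 1.1, 8.5]
```

Bolt 3 slid about 7 mm at 2 N and bottomed out, so it is the loose one. I'll retract, open the fingers and move over tab 3.

```bash
python3 -m creep '[{"fingers":0,"tx":0,"ty":0,"tz":-0.025,"rx":0,"ry":0,"rz":0},{"fingers":0.04,"tx":-0.012,"ty":0,"tz":-0.025,"rx":0,"ry":0,"rz":0},{"fingers":0.04,"tx":-0.04,"ty":0,"tz":0,"rx":0,"ry":0,"rz":0},{"fingers":0.04,"tx":0,"ty":0,"tz":0,"rx":0,"ry":0,"rz":0},{"fingers":0.04,"tx":0,"ty":0,"tz":0,"rx":0,"ry":0,"rz":0}]' >/dev/null
python3 p.py 0.548 -0.208 0.070 3
python3 - <<'E'
from h import *
for n in("wrist","top"):
    f="t_"+n; snap(n,f); im=np.load(f"pics/{f}.npz")["im"]
    hsv=cv2.cvtColor(np.ascontiguousarray(im),cv2.COLOR_RGB2HSV)
    m=cv2.inRange(hsv,(5,130,80),(18,255,255))
    k,l,st,c=cv2.connectedComponentsWithStats(m)
    for i in range(1,k):
        if st[i,4]>15: print(n,st[i],c[i].round(1),ray(f,*c[i],.079).round(4),ray(f,*c[i],.093).round(4))
    print(proj(f,(.548,-.208,.079)),proj(f,(.548,-.208,.093)))
E
```

```text
t 15.6 pos [ 0.5488 -0.2084  0.1347] yaw 2.94 tilt [ 0.0007 -0.0003] tool shift mm [-0.8 -0.5 64.7] rz -0.06 F [0.3 0.  0.2] w 0.0399 gf 0.0
wrist [ 71 213  49  38 877] [ 99.4 229.1] [ 0.5387 -0.0506  0.079 ] [ 0.5454 -0.0619  0.093 ]
wrist [191 212  32  38 750] [208.1 231. ] [ 0.5412 -0.1289  0.079 ] [ 0.5476 -0.1344  0.093 ]
wrist [311 212  18  37 627] [319.1 230.1] [ 0.546 -0.209  0.079] [ 0.5521 -0.2087  0.093 ]
[317.79803122 227.48625606] [317.75120409 235.64299249]
top [358 181   5   9  23] [359.6 184.7] [ 0.5457 -0.1287  0.079 ] [ 0.5431 -0.1276  0.093 ]
top [388 181   5   6  29] [389.9 183.4] [ 0.547  -0.2097  0.079 ] [ 0.5445 -0.2075  0.093 ]
[389.28026452 183.07726957] [390.06741019 182.0962011 ]
```

```bash
python3 -m creep '[{"fingers":0.04,"tx":-0.001,"ty":0.0005,"tz":0.03,"rx":0,"ry":0,"rz":0},{"fingers":0.04,"tx":0,"ty":0,"tz":0.024,"rx":0,"ry":0,"rz":0},{"fingers":0.04,"tx":0,"ty":0,"tz":0.01,"rx":0,"ry":0,"rz":0},{"fingers":0.04,"tx":0,"ty":0,"tz":0,"rx":0,"ry":0,"rz":0},{"fingers":0,"tx":0,"ty":0,"tz":0,"rx":0,"ry":0,"rz":0},{"fingers":0,"tx":0,"ty":0,"tz":0,"rx":0,"ry":0,"rz":0},{"fingers":0,"tx":0,"ty":0,"tz":0,"rx":0,"ry":0,"rz":0}]' >/dev/null
python3 p.py 0.547 -0.209 0.070 3
python3 - <<'E'
import numpy as np
p0=np.radians(7.77);a0=88.8*np.array([-np.cos(p0),np.sin(p0)]);prev=a0
for t in range(5,65,5):
    q=p0+np.radians(t);a=88.8*np.array([-np.cos(q),np.sin(q)]);print(t,(a-prev).round(1));prev=a
E
```

```text
t 16.57 pos [ 0.5483 -0.2089  0.0719] yaw 2.98 tilt [ 0.0022 -0.0009] tool shift mm [-1.3  0.   1.9] rz -0.02 F [0.1 1.1 2.9] w 0.0113 gf 59.4
5 [1.4 7.6]
10 [2.  7.5]
15 [2.7 7.3]
20 [3.3 7. ]
25 [3.9 6.7]
30 [4.5 6.3]
35 [5.  5.9]
40 [5.5 5.5]
45 [6. 5.]
50 [6.4 4.4]
55 [6.7 3.8]
60 [7.  3.2]
```

```bash
python3 -m creep '[{"fingers":0,"tx":0.0014,"ty":0,"tz":-0.0076,"rx":0,"ry":0,"rz":0},{"fingers":0,"tx":0.002,"ty":0,"tz":-0.0075,"rx":0,"ry":0,"rz":0},{"fingers":0,"tx":0.0027,"ty":0,"tz":-0.0073,"rx":0,"ry":0,"rz":0},{"fingers":0,"tx":0.0033,"ty":0,"tz":-0.007,"rx":0,"ry":0,"rz":0},{"fingers":0,"tx":0,"ty":0,"tz":0,"rx":0,"ry":0,"rz":0}]' >/dev/null
python3 p.py 0.547 -0.209 0.070 3
python3 -m creep '[{"fingers":0,"tx":0.0039,"ty":0,"tz":-0.0067,"rx":0,"ry":0,"rz":0},{"fingers":0,"tx":0.0045,"ty":0,"tz":-0.0063,"rx":0,"ry":0,"rz":0},{"fingers":0,"tx":0.005,"ty":0,"tz":-0.0059,"rx":0,"ry":0,"rz":0},{"fingers":0,"tx":0.0055,"ty":0,"tz":-0.0055,"rx":0,"ry":0,"rz":0},{"fingers":0,"tx":0,"ty":0,"tz":0,"rx":0,"ry":0,"rz":0}]' >/dev/null
python3 p.py 0.547 -0.209 0.070 3
```

```text
t 17.2 pos [ 0.5573 -0.2083  0.0997] yaw 2.97 tilt [ 0.0002 -0.0001] tool shift mm [-10.3   0.2  29.7] rz -0.03 F [ 5.  -0.4 -8.2] w 0.0109 gf 58.8
t 17.82 pos [ 0.5758 -0.2072  0.1247] yaw 2.96 tilt [-0.0004  0.0001] tool shift mm [-28.8   0.3  54.7] rz -0.04 F [ 2.9 -1.  -9.4] w 0.0109 gf 58.8
```

Forces are small and the grip is solid. Continuing to about 55°, then a last look.

```bash
python3 -m creep '[{"fingers":0,"tx":0.006,"ty":0,"tz":-0.005,"rx":0,"ry":0,"rz":0},{"fingers":0,"tx":0.0064,"ty":0,"tz":-0.0044,"rx":0,"ry":0,"rz":0},{"fingers":0,"tx":0.0067,"ty":0,"tz":-0.0038,"rx":0,"ry":0,"rz":0},{"fingers":0,"tx":0,"ty":0,"tz":0,"rx":0,"ry":0,"rz":0},{"fingers":0,"tx":0,"ty":0,"tz":0,"rx":0,"ry":0,"rz":0},{"fingers":0,"tx":0,"ty":0,"tz":0,"rx":0,"ry":0,"rz":0}]' >/dev/null
python3 p.py 0.547 -0.209 0.070 3
python3 - <<'E'
from h import *
snap("scene","s4",(200,140,520,290),2.4)
E
```

```text
t 18.57 pos [ 0.5945 -0.2061  0.1382] yaw 2.96 tilt [-0.0001  0.0001] tool shift mm [-47.6   0.4  68.2] rz -0.04 F [-3.  -0.6 -4.5] w 0.0108 gf 59.0
```

View pics/s4.png

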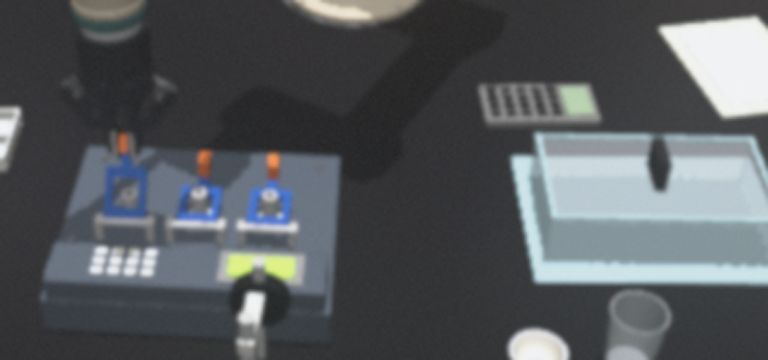

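The picture shows cap 3 raised at about (125,185) with its tab held between the fingers. The other two caps are shut, and the cover stands on the mat. Handing in.

```bash
python3 -c "
from workcell import ticket
print(ticket.hand_in())"
```

```text
the job is handed in; nothing more can be done
None
```

The job is handed in at about 18.6 s, with no verdict returned: the cover stands in the middle of the mat, all three bolts were tapped left to right, the right one sank about 7 mm, and its cap is held open at about 55° with the other two shut.

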